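# Slide the large sanding disc into the pocket of its holding board

### The job

Two sanding discs lie side by side on the wooden holding board. Slide the larger one along the board, without lifting it off, until it drops into the round pocket and lies flat at the bottom, hub up; then let go. Do not move the smaller disc.

Things in the scene. Friction and masses are not known exactly. Their poses are not given: they have to be found in the camera images.
- board: flat light wooden board fixed on the bench, 190 mm (its x) by 300 mm (its y), 12 mm thick; origin at the centre of its underside, z up. Near its -y end it has one round pocket, 95 mm across and 6 mm deep, edges broken by 1 mm, its floor lined with darker cork. The discs lie near its +y end, either one on either side.
- pocket (a point): centre of the pocket's flat floor, 6 mm above the bench and 6 mm below the board's top, at (0, -85 mm) in the board's x and y; axes as the board's. Beware on the way in: a solid upright plank about 0.3 m high closes the bench at its left end, beyond y = 0.5 m; swing in above it.
- large_disc: the larger sanding disc, rust-brown, loose, about 20 g: flat disc 75 mm across and 4 mm thick with a brass hub on top in the middle, 18 mm across, whose top is 9 mm above the disc's underside (so 5 mm of hub stands free above the disc's face). Origin at the centre of the underside, z up through the hub.
- small_disc: the smaller sanding disc, dark grey, loose, about 20 g: 62 mm across and 3 mm thick with the same kind of hub, 18 mm across, top 9 mm above the underside. Origin at the centre of the underside, z up through the hub.
Not all that is in view belongs to the job. Leave any green look-alike of the large_disc alone.

How it is judged (in metres and radians):
At the end, for the whole second after the job is handed in: The large disc lies at rest on the pocket's floor: its centre within 14 mm of the pocket's centre, its underside less than 2.5 mm above the pocket's floor, hub up and level within 0.1 rad; the small disc is within 20 mm of where it started (horizontal distance between large_disc and pocket below 0.014 m and z of large_disc in the frame of pocket below 0.0025 m and angle between large_disc's own z axis and vertical below 0.1 rad and linear speed of large_disc below 0.02 m/s and distance of small_disc from where it was at the start of the episode below 0.02 m); the robot touches nothing.
It fails at once if the large disc is lifted off the board (its underside more than 14 mm above the board's top) (z of large_disc in the frame of pocket above 0.02 m).
It fails at once if the small disc is moved by more than 20 mm (distance of small_disc from where it was at the start of the episode above 0.02 m).
It also fails if it takes over 35 s, if anything falls off the work surface, if the arm or the gripper's body presses on something with over 40 N, if the wrist force passes 120 N, or if a joint passes its speed limit or range.

### The arm

A 7-joint arm with a two-finger parallel gripper is mounted at the origin on a cart in front of the work surface, level with it; the furniture and walls round the work are solid. World frame = base frame: x ahead of the robot, y to its left, z up, the work surface at z = 0. Lengths are in mm, angles in rad, forces in N, time in s.
With the tool pointing down it reaches from about 400 to 875 mm from the base axis. Payload 4.4 kg.
Tool frame: the origin (TCP) lies midway between the tips of the shut fingers; the grasp point (between the pads) lies 19 mm behind it; z points along the fingers, y is the direction in which the jaws open and shut (so a half turn about z gives the same grasp; the last joint's range is limited). The gripper opens to 85 mm and grips with 20 to 120 N. Pads are 22 mm wide; open, the fingers measure 114 mm over their backs; the gripper's body (76 mm by 85 mm) begins 54 mm behind the grasp point. The pads swing forward as they close: fully open they stand 13 mm farther back than shut.
Start: joints at [-1.182, 0.628, 0.038, 1.517, -0.027, 0.996, -0.02], TCP at [285.513, 583.952, 231.313] pointing down, gripper open.
Joint ranges: [-3.06, 3.06], [-0.37, 2.12], [-1.25, 1.32], [0.18, 2.47], [-1.1, 4.24], [0.23, 1.98], [-2.94, 2.94]. Speed limits (rad/s): [2.57, 2.57, 3.14, 3.14, 3.14, 3.14, 3.14].

### API

Orientations are given as [roll, pitch, yaw] about the fixed x, y, z axes, in that order (R = Rz(yaw) Ry(pitch) Rx(roll)).
In Python, from cell import ctrl, vision gives the robot as it stands.
- The arm moves only by the tool play_rows, never from a script. Its arguments are lists of equal length, an entry for each row: "slide": the shift along the tool's x, y, z in mm, a list of three; "turn": the turn about the tool's z in rad; "fingers": the opening, from 0 (shut) to 1 (fully open). A call has 1 to 5 rows; each row is the pose to reach, as a shift and turn from the pose measured when the call began, along the tool's axes at that moment; what a row does not reach only later rows make up. A row lasts 1/8 s, in which the tool goes at most 62.5 mm and 10.7 degrees, less where a joint would pass 70% of its speed; a pose out of reach is approached as far as the arm can. A call with a gripper value outside its range is refused whole. The fingers move at their own pace and stop on an object; the grip force is fixed at half the most. Time passes only in rows, so rows that repeat a pose let the fingers close. It gives the time, the measured TCP pose, the force and the opening at its end, in the units of the state.
- ctrl.read_state(): the state, without advancing time (a new reading comes with each control period).
- vision.get_image(name): name is "scene" or "top" or "wrist"; returns (picture, depth): 480x640x3 uint8, blue, green, red; 480x640 float32, mm along the optical axis (not along the pixel's ray), 0 where there is no reading.
- vision.camera_params(name): a dict with "fx", "fy", "cx", "cy" (pixels), "position" and "rotation" of the camera in the world. Camera axes: x right, y up, looking along -z (the intrinsics and any distortion apply to the point x, -y, -z); pixel columns grow to the right and rows downward; lengths in mm; the calibration is good to about 2 mm. The wrist camera is an equidistant fisheye: a pixel r from the principal point sees the ray r / f radians off the axis. A picture is of the moment at which its call begins: read the wrist's pose just before it. camera_params takes no time and is no camera call; for the wrist camera it gives the pose at the moment of the call.
- ctrl.finish_job(): hands the job in, once; it reports no verdict.
The state is a dict: "clock": time; "qpos": joint angles; "qd": joint speeds; "tau": joint torques, N m; "eef_pos": TCP position; "tool_rot": TCP orientation; "force": force on the tool from outside, world axes, zero at the start; "torque": the same for the moment, N m; "width": finger opening in mm.
Only numpy, scipy, OpenCV 4.12 (cv2) and the standard library are available. Lean on these libraries where they do the work, as an engineer would, in place of code of your own. Each camera call takes 0.05 s, during which the arm holds its last target.

## Working session

There is one attempt and no reset: what is moved stays moved. The work goes in short steps, Python scripts to look and compute and a tool call to move; the robot and the scene stay as the last step left them, time stands still between calls to the robot, and variables do not carry over. Pictures are saved under pics/ and viewed, and the job is handed in when it is done.

Besides the shell and the picture viewer there is one more tool, called after "Request:" as name([rows], argument=value, ...), one row to a line, values as JSON. play_rows: Moves the arm, as the interface text tells. Its arguments: {"type":"object","properties":{"slide":{"type":"array"},"turn":{"type":"array"},"fingers":{"type":"array"}},"required":["slide","turn","fingers"]}

```bash
mkdir -p pics; python3 - <<'E'
from cell import ctrl, vision
import cv2,json
s=ctrl.read_state();print(s)
for n in ["scene","top"]:
    im,d=vision.get_image(n);cv2.imwrite(f"pics/{n}0.png",im);print(n,vision.camera_params(n))
E
```

```text
{'clock': 0.0, 'qpos': array([-1.1818378 ,  0.62933335,  0.03842456,  1.51836075, -0.02701227,
        0.99632289, -0.0199926 ]), 'qd': array([ 3.88829268e-04,  1.50227876e-03,  1.81592089e-05,  9.01336398e-04,
       -2.87786373e-04,  9.19890942e-04, -9.40053886e-04]), 'tau': array([ 2.91952383e-04, -5.63404834e+01,  1.22696087e+00, -1.93439895e+01,
        1.11636805e-02,  1.07482253e-02,  1.70622496e-05]), 'eef_pos': array([285.19479298, 583.39247135, 230.39938175]), 'tool_rot': array([-3.13968558e+00,  4.03388325e-06,  2.68684909e+00]), 'force': array([-0.55311084,  0.33022087,  0.3409163 ]), 'torque': array([-0.03069952,  0.03604892,  0.00429764]), 'width': 85.67353834305574}
scene {'fx': 600.7708402175954, 'fy': 600.7708402175954, 'cx': 319.11492586060854, 'cy': 236.66538769845386, 'position': array([ -20.04692525, -694.18890142,  695.50074604]), 'rotation': array([ 0.96216312,  0.01664729, -0.66467397])}
top {'fx': 596.5720910720855, 'fy': 596.5720910720855, 'cx': 321.71480418194693, 'cy': 233.70519850247797, 'position': array([442.89383967,  62.38690174, 986.5625316 ]), 'rotation': array([ 0.09321491,  0.00989155, -1.58716957])}
```

View pics/scene0.png

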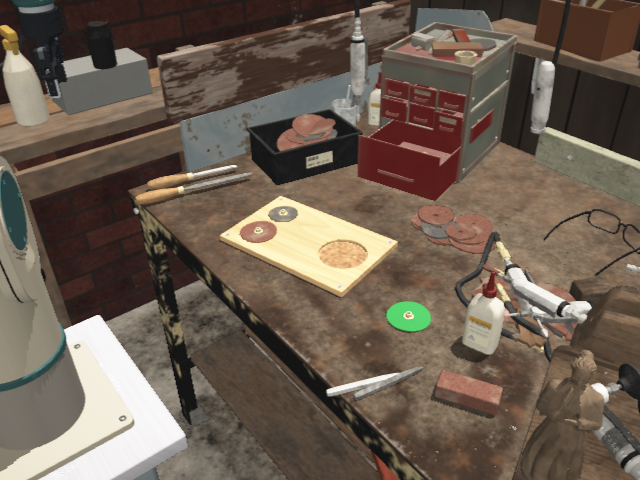

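View pics/top0.png

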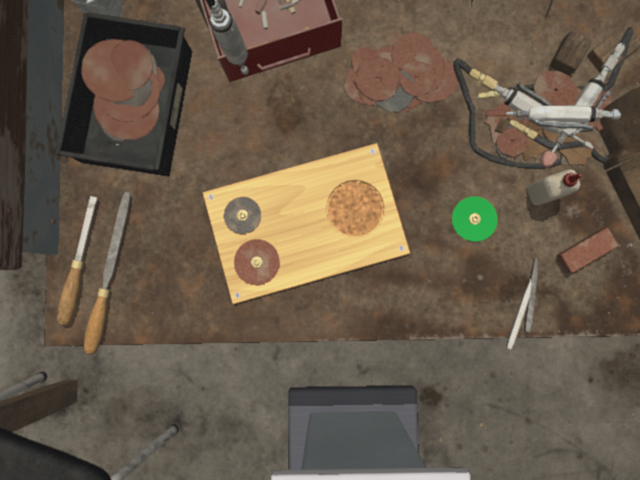

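The top view shows the large disc's hub at about (257,262), the small disc's hub at (242,215) and the pocket at about (355,207). The board corners are near (205,192), (377,145), (409,253) and (234,302). Next I'll measure these precisely.

```bash
cat > h.py <<'E'
import numpy as np
from scipy.spatial.transform import Rotation as Ro
from cell import ctrl, vision
def ray_plane(p,u,v,z):
    R=Ro.from_euler('xyz',p['rotation']).as_matrix()
    d=R@np.array([(u-p['cx'])/p['fx'],-(v-p['cy'])/p['fy'],-1.])
    o=np.array(p['position']); t=(z-o[2])/d[2]; return o+t*d
def proj(p,X):
    R=Ro.from_euler('xyz',p['rotation']).as_matrix()
    c=R.T@(np.array(X)-p['position']); return p['cx']+p['fx']*c[0]/-c[2], p['cy']-p['fy']*c[1]/-c[2]
E
python3 - <<'E'
from h import *
import cv2
p=vision.camera_params('top'); im=cv2.imread('pics/top0.png')
hsv=cv2.cvtColor(im,cv2.COLOR_BGR2HSV)
# zoom
z=cv2.resize(im[135:310,195:420],None,fx=3.5,fy=3.3,interpolation=cv2.INTER_CUBIC)
cv2.imwrite('pics/zoom0.png',z)
# board
m=cv2.inRange(hsv,(12,60,140),(30,255,255)); 
m=cv2.morphologyEx(m,cv2.MORPH_CLOSE,np.ones((5,5)))
cs,_=cv2.findContours(m,cv2.RETR_EXTERNAL,cv2.CHAIN_APPROX_NONE);c=max(cs,key=cv2.contourArea)
r=cv2.minAreaRect(c);bx=cv2.boxPoints(r);print(r);
for b in bx: print(b,ray_plane(p,*b,12))
R=Ro.from_euler('xyz',p['rotation'])
def disc(mask,z,name,c0):
    mm=np.zeros_like(mask);cv2.circle(mm,c0,36,255,-1);mask=mask&mm
    mask=cv2.morphologyEx(mask,cv2.MORPH_OPEN,np.ones((3,3)))
    cs,_=cv2.findContours(mask,cv2.RETR_EXTERNAL,cv2.CHAIN_APPROX_NONE);c=max(cs,key=cv2.contourArea)
    e=cv2.fitEllipse(c);print(name,e,ray_plane(p,*e[0],z))
h,s,v=cv2.split(hsv)
disc((v<150).astype(np.uint8)*255,16,'large',(257,262))
disc((v<150).astype(np.uint8)*255,15,'small',(242,215))
for n,u,zz in(('L hub',(257,262),21),('S hub',(242,215),21),('pocket',(355,207),12)):print(n,ray_plane(p,*u,zz))
E
```

```text
((305.0188903808594, 222.56602478027344), (116.20703125, 185.16200256347656), 74.05460357666016)
[200.03777 192.13206] [606.72683874 270.75105812  12.        ]
[378.0755  141.26414] [686.94082921 -25.73195564  12.        ]
[410.      252.99998] [500.00658669 -73.14405709  12.        ]
[231.96228 303.86792] [422.15314967 218.27547586  12.        ]
large ((256.3260803222656, 261.7922668457031), (42.95485305786133, 43.632102966308594), 19.984050750732422) [489.68124289 177.73939253  16.        ]
small ((242.026123046875, 215.1879425048828), (35.33335494995117, 35.95304489135742), 31.834596633911133) [566.68206322 200.90056301  15.        ]
L hub [489.08524194 176.05423013  21.        ]
S hub [566.22744369 200.08664369  21.        ]
pocket [577.36712618  15.0028623   12.        ]
```

View pics/zoom0.png

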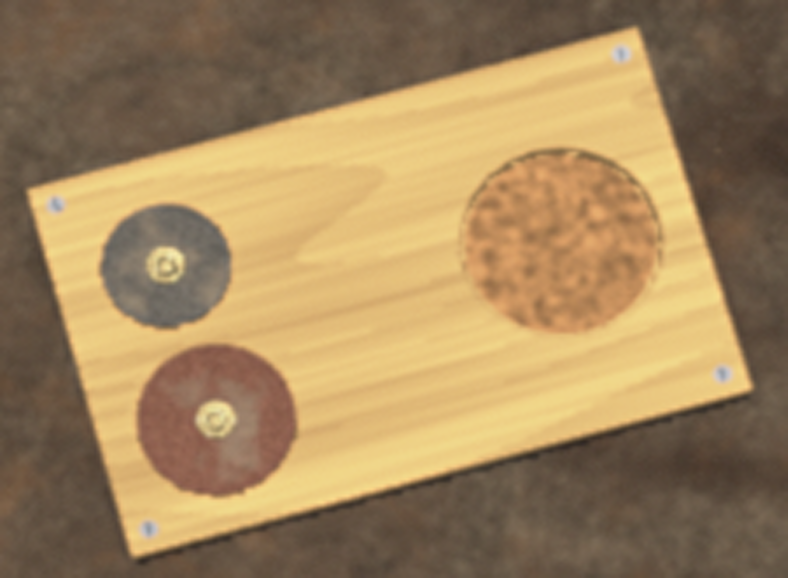

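```bash
python3 - <<'E'
from h import *
import cv2
p=vision.camera_params('top')
cor={ (1,1):(203.0,192),(1,-1):(377,143.2),(-1,-1):(409.9,252.6),(-1,1):(232.7,304.1)}
W={k:ray_plane(p,*v,12)[:2] for k,v in cor.items()}
A=np.array([[k[0]*95,k[1]*150] for k in W],float);B=np.array(list(W.values()))
cA=A.mean(0);cB=B.mean(0);H=(A-cA).T@(B-cB);U,S,Vt=np.linalg.svd(H);Rm=Vt.T@U.T
print('yaw',np.arctan2(Rm[1,0],Rm[0,0]),'centre',cB,'res',B-cB-(A-cA)@Rm.T)
print('pocket from board',cB+Rm@[0,-85],'direct',ray_plane(p,355.6,207.8,12))
for n,q in(('L',[489.7,177.7]),('S',[566.7,200.9])):print(n,Rm.T@(np.array(q)-cB))
ps=vision.camera_params('scene');im=cv2.imread('pics/scene0.png')
cv2.imwrite('pics/scz.png',cv2.resize(im[190:295,215:405],None,fx=4,fy=4,interpolation=cv2.INTER_CUBIC))
for n,X in(('L',[489.7,177.7,21]),('S',[566.7,200.9,21]),('P',[577,15,12])):
    q=proj(ps,X);print(n,q,(q[0]-215)*4,(q[1]-190)*4)
E
```

```text
yaw 0.2617083545917548 centre [553.24417952  96.51299618] res [[ 0.65971035 -0.1448888 ]
 [-0.12413321 -0.06300649]
 [ 0.3747317  -0.04181465]
 [-0.91030884  0.24970993]]
pocket from board [575.2363241   14.40729859] direct [576.02135086  14.04422759  12.        ]
L [-40.3748572   94.86339256]
S [40.00580714 97.35112257]
L (np.float64(256.79144538739155), np.float64(228.22320747742418)) 167.1657815495662 152.89282990969673
S (np.float64(281.4827725948747), np.float64(210.37452535757916)) 265.93109037949876 81.49810143031664
P (np.float64(342.032946217232), np.float64(252.60908929242694)) 508.131784868928 250.43635716970778
```

View pics/scz.png

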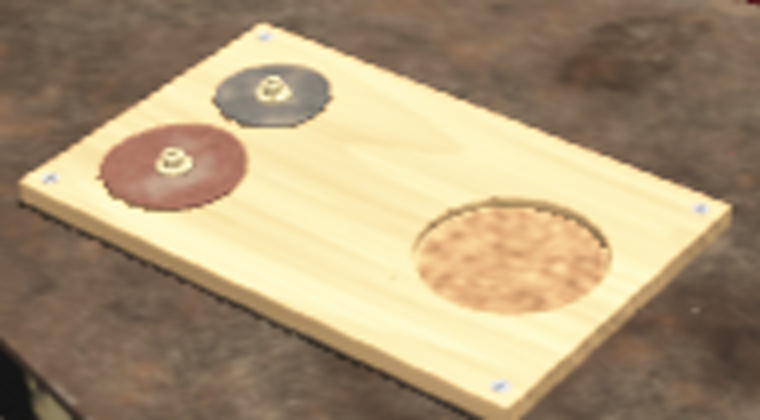

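Request:
play_rows([
  [0,0,-60],
  [0,0,-120],
  [0,0,-170],
  [0,0,-190],
  [0,0,-190],
], turn=[0,0,0,0,0], fingers=[0.6,0.6,0.6,0.6,0.6])

```text
clock: 0.72
eef_pos: [285.6, 584.2, 421.7]
tool_rot: [3.141, -0.0, 2.687]
force: [-0.6, 0.5, -1.8]
width: 51.0
```

The scene camera agrees with the top view to about 2 mm: the hub appears at (258,229) against a predicted (257,228). The tool is now above plank height, so I'll swing in.

Request:
play_rows([
  [-45,-34,0],
  [-90,-69,0],
  [-135,-103,0],
  [-181,-138,0],
  [-226,-172,0],
], turn=[-0.1,-0.2,-0.3,-0.4,-0.5], fingers=[0.6,0.6,0.6,0.6,0.6])

```text
clock: 1.35
eef_pos: [413.1, 327.9, 419.5]
tool_rot: [-3.14, -0.002, -3.093]
force: [0.2, -0.0, -0.4]
width: 51.0
```

```bash
cat > go.py <<'E'
from h import *
import sys
s=ctrl.read_state();R=Ro.from_euler('xyz',s['tool_rot']).as_matrix()
T=np.array([float(a) for a in sys.argv[1:4]]);d=T-s['eef_pos']
y=s['tool_rot'][2]; dy=(float(sys.argv[4])-y+np.pi)%(2*np.pi)-np.pi
print(s['clock'],s['eef_pos'],y,'slide',R.T@d,'turn',-dy,s['qpos'])
E
python3 go.py 489.5 177 300 3.403
```

```text
1.35 [413.07303093 327.94191571 419.50734625] -3.0931364863130923 slide [ -69.2779829  -154.31517116  119.55725977] turn -0.21295117913350659 [-0.73210878  0.28916078  0.0111896   1.55386032 -0.00364554  1.30103023
  0.89884987]
```

Request:
play_rows([
  [-17,-38,40],
  [-35,-77,80],
  [-52,-115,120],
  [-69,-154,160],
  [-69,-154,210],
], turn=[-0.07,-0.14,-0.21,-0.213,-0.213], fingers=[0.6,0.6,0.6,0.6,0.6])

```text
clock: 1.98
eef_pos: [489.8, 172.5, 207.3]
tool_rot: [-3.138, -0.003, -2.887]
force: [0.1, 1.0, 0.3]
width: 51.3
```

```bash
python3 - <<'E'
from h import *
import cv2
s=ctrl.read_state();p=vision.camera_params('wrist');im,d=vision.get_image('wrist');cv2.imwrite('pics/w1.png',im)
print(s['eef_pos'],s['tool_rot'],p)
R=Ro.from_euler('xyz',p['rotation']).as_matrix()
def pw(X):
    c=R.T@(np.array(X)-p['position']);x,y,z=c[0],-c[1],-c[2]
    r=np.hypot(x,y);th=np.arctan2(r,z);return p['cx']+p['fx']*th*x/r,p['cy']+p['fy']*th*y/r
for n,X in(('L',[489.5,177,21]),('S',[566.5,200.5,21]),('P',[576,14,12]),('tip',s['eef_pos'])):print(n,pw(X))
E
python3 go.py 489.5 177 60 3.403
```

```text
[489.82940573 172.53146645 207.29706749] [-3.13834551e+00 -3.00734921e-03 -2.88684015e+00] {'fx': 371.64829954431775, 'fy': 371.64829954431775, 'cx': 315.92224961263395, 'cy': 234.3181361684895, 'position': array([421.28214616, 154.62119603, 349.46189605]), 'rotation': array([-0.27557395,  0.00303769,  1.82601286])}
L (np.float64(321.92814342782674), np.float64(211.73570434054318))
S (np.float64(324.9214791885156), np.float64(293.0693234396759))
P (np.float64(147.1279405276298), np.float64(251.70105349490203))
tip (np.float64(316.99750445899616), np.float64(303.7263542231217))
2.025 [484.43926304 173.02108336 201.15422795] -2.883849151393419 slide [ -8.13034579   3.02788374 141.03435149] turn -0.00366384421383259 [-0.41420942  0.48304194  0.02288911  1.91216432 -0.01369971  0.76260006
  1.44469484]
```

View pics/w1.png

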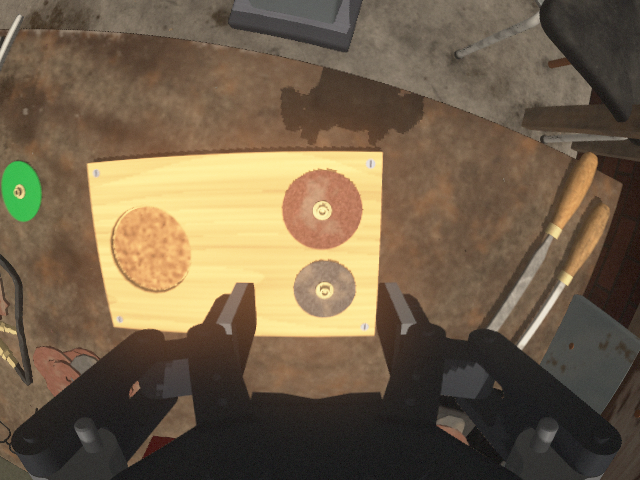

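The wrist view shows the large disc's hub at (322,210), the small one at (325,291) and the pocket at (151,250). All are within about 4 px of my predictions, so I'll descend.

Request:
play_rows([
  [-8,3,55],
  [-8,3,110],
  [-8,3,150],
  [-8,3,161],
  [-8,3,161],
], turn=[0,0,0,0,0], fingers=[0.34,0.34,0.34,0.34,0.34])

```text
clock: 2.65
eef_pos: [488.7, 177.0, 40.1]
tool_rot: [-3.138, -0.017, -2.883]
force: [0.7, -0.5, 0.6]
width: 29.3
```

```bash
cat > w.py <<'E'
from h import *
import cv2,sys
s=ctrl.read_state();p=vision.camera_params('wrist');im,d=vision.get_image('wrist');cv2.imwrite(f'pics/{sys.argv[1]}.png',im)
print(s['clock'],s['eef_pos'],s['tool_rot'],s['force'],s['width'])
R=Ro.from_euler('xyz',p['rotation']).as_matrix()
def pw(X):
    c=R.T@(np.array(X)-p['position']);x,y,z=c[0],-c[1],-c[2]
    r=np.hypot(x,y);th=np.arctan2(r,z);return np.round([p['cx']+p['fx']*th*x/r,p['cy']+p['fy']*th*y/r],1)
for n,X in(('L',[489.5,177,21]),('S',[566.5,200.5,21]),('P',[576,14,12]),('tip',s['eef_pos'])):print(n,pw(X))
E
python3 w.py w2;python3 go.py 489.5 177 25 3.403
```

```text
2.65 [488.69865957 176.98119934  40.09277595] [-3.1382665  -0.01684835 -2.88341997] [ 0.65910393 -0.50768179  0.63487225] 29.265433036777125
L [316.6 287.8]
S [321.8 414.6]
P [ 44.9 330.1]
tip [317.  303.8]
2.7 [489.55004498 177.21020149  40.96982485] -2.8835796623311802 slide [-0.13295594 -0.14039926 15.97011602] turn -0.0033943551515935866 [-0.409301    0.75112075  0.01123871  2.00555043 -0.01711108  0.40001633
  1.44361424]
```

View pics/w2.png

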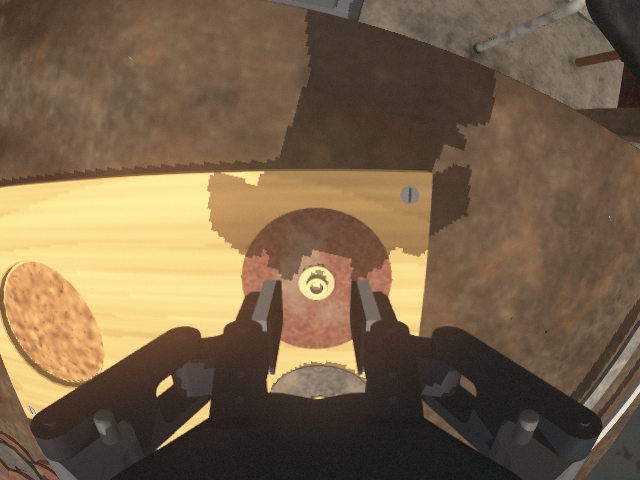

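The hub sits centred between the pads at (316,283). I'll descend in small steps and watch the force.

Request:
play_rows([
  [1,0,10],
  [1,0,20],
  [1,0,22],
  [1,0,22],
  [1,0,22],
], turn=[0,0,0,0,0], fingers=[0.32,0.32,0.32,0.32,0.32])

```text
clock: 3.32
eef_pos: [488.5, 176.9, 19.2]
tool_rot: [-3.139, -0.014, -2.884]
force: [0.1, -0.3, -0.2]
width: 27.3
```

```bash
python3 w.py w3;python3 go.py 488.5 177 16 3.403; python3 -c "
import cv2;im=cv2.imread('pics/w3.png');cv2.imwrite('pics/w3z.png',cv2.resize(im[230:400,200:440],None,fx=3.3,fy=3.3))"
```

```text
3.325 [488.45648849 176.86204533  19.15657737] [-3.1385092  -0.01433505 -2.88358837] [ 0.07338042 -0.25133281 -0.22912517] 27.265990394677612
L [316.7 307.9]
S [322.3 440.3]
P [ 27.  345.6]
tip [317.  303.8]
3.375 [488.45104785 176.84514309  19.15956524] -2.88362190805021 slide [-0.13214957  0.14697667  3.15755662] turn -0.003436600870623252 [-0.40849241  0.7905117   0.00975676  2.01394688 -0.01722671  0.3518436
  1.44342636]
```

View pics/w3z.png

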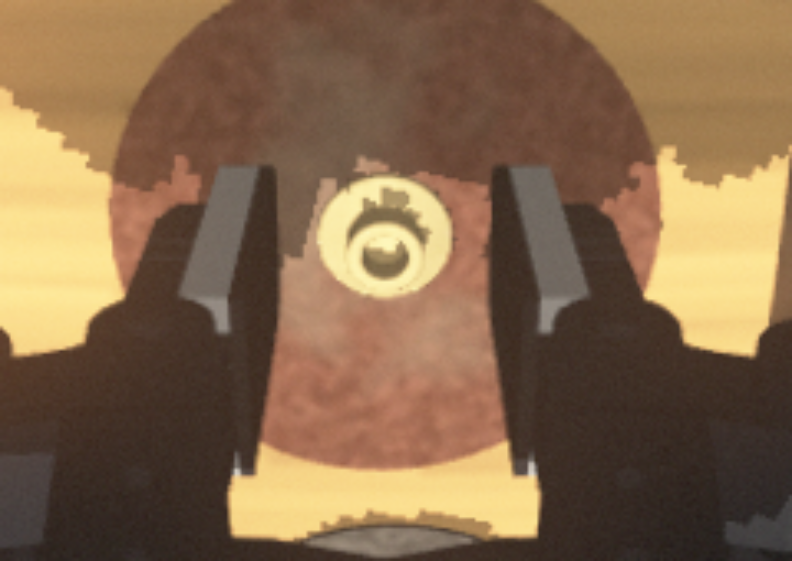

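Request:
play_rows([
  [0,0,1],
  [0,0,2],
  [0,0,2],
], turn=[0,0,0], fingers=[0.32,0.32,0.32])

```text
clock: 3.75
eef_pos: [488.4, 176.8, 17.1]
tool_rot: [-3.139, -0.014, -2.884]
force: [0.1, 0.5, -0.5]
width: 27.4
```

Request:
play_rows([
  [0,0,1],
  [0,0,1.5],
  [0,0,1.5],
], turn=[0,0,0], fingers=[0.32,0.32,0.32])

```text
clock: 4.12
eef_pos: [488.3, 176.8, 15.5]
tool_rot: [-3.138, -0.015, -2.884]
force: [0.4, -0.3, 0.6]
width: 27.1
```

Request:
play_rows([
  [0,0,1],
  [0,0,1],
  [0,0,1],
], turn=[0,0,0], fingers=[0.32,0.32,0.32])

```text
clock: 4.5
eef_pos: [488.4, 176.8, 15.0]
tool_rot: [-3.139, -0.014, -2.884]
force: [-0.8, 0.6, 5.2]
width: 27.4
```

There is a light touch on the disc face at TCP z 15.0. I'll raise about 1.3 mm and close on the hub.

Request:
play_rows([
  [0,0,-1.3],
  [0,0,-1.3],
  [0,0,-1.3],
  [0,0,-1.3],
  [0,0,-1.3],
], turn=[0,0,0,0,0], fingers=[0.32,0.15,0.15,0.15,0.15])

```text
clock: 5.12
eef_pos: [488.6, 176.9, 16.7]
tool_rot: [-3.139, -0.014, -2.884]
force: [-0.7, -0.4, 5.3]
width: 13.6
```

```bash
python3 w.py w4;python3 go.py 576 14 16.3 3.403; python3 -c "
import cv2;im=cv2.imread('pics/w4.png');cv2.imwrite('pics/w4z.png',cv2.resize(im[230:400,200:440],None,fx=3.3,fy=3.3))"
```

```text
5.125 [488.60600246 176.89429449  16.68555283] [-3.13858911 -0.01375975 -2.88357718] [-0.74457696 -0.38708121  5.27001552] 13.594305838348687
L [316.7 310.2]
S [322.4 443.3]
P [ 24.7 347.2]
tip [317.  303.8]
5.175 [488.59632314 176.89848397  16.69450957] -2.883595024370898 slide [ -42.94949238 -179.80738907    0.34406915] turn -0.0034097171913121116 [-0.40835753  0.79508305  0.00956555  2.01447167 -0.01715886  0.34617061
  1.44338541]
```

View pics/w4z.png

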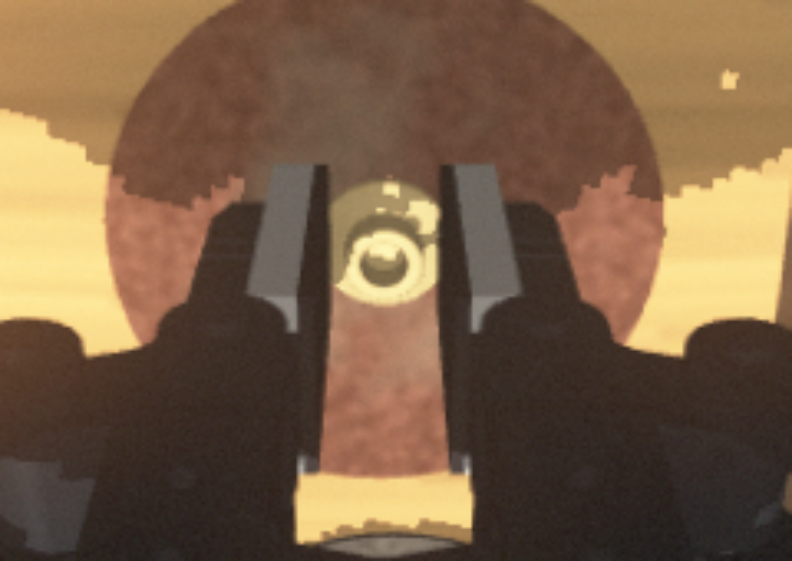

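The pads have closed past the hub's low outer flange to 13.6 mm and are resting on it. The hub is stepped, so I'll close on to its inner boss.

Request:
play_rows([
  [0,0,0],
  [0,0,0],
  [0,0,0],
  [0,0,0],
], turn=[0,0,0,0], fingers=[0.0,0.0,0.0,0.0])

```text
clock: 5.68
eef_pos: [488.6, 176.9, 16.7]
tool_rot: [-3.139, -0.014, -2.884]
force: [-1.5, -0.9, 4.2]
width: 13.6
```

```bash
python3 w.py w5;python3 go.py 576 14 16.3 3.403; python3 -c "
import cv2;im=cv2.imread('pics/w5.png');cv2.imwrite('pics/w5z.png',cv2.resize(im[230:400,200:440],None,fx=3.3,fy=3.3))"
```

```text
5.675 [488.59327056 176.89068806  16.73865745] [-3.1386016  -0.01377138 -2.88360206] [-1.4753815  -0.88314773  4.24049207] 13.611966221984819
L [316.7 310.1]
S [322.4 443.2]
P [ 24.8 347.2]
tip [317.  303.7]
5.725 [488.58156821 176.90975926  16.73892809] -2.883603854586261 slide [ -42.9630766  -179.82155408    0.38376367] turn -0.003418547406674577 [-0.40835854  0.79499853  0.00954351  2.01446865 -0.01717385  0.34628095
  1.44337416]
```

View pics/w5z.png

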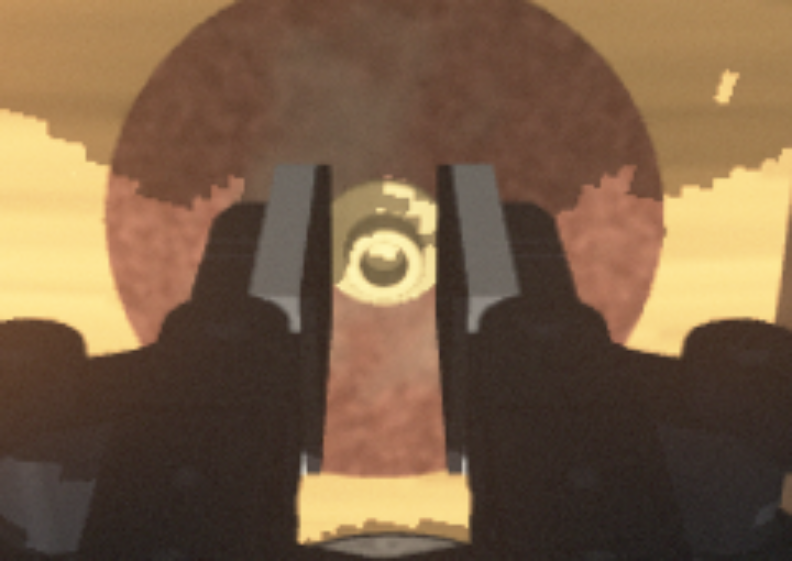

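The fingers have stopped on the hub at 13.6 mm with 0 commanded, so it is gripped. I'll drag a short test distance along board −y.

Request:
play_rows([
  [0,-8,0],
  [0,-18,0],
  [-2,-30,0],
  [-5,-40,0],
  [-5,-40,0],
], turn=[0,0,0,0,0], fingers=[0.0,0.0,0.0,0.0,0.0])

```text
clock: 6.35
eef_pos: [504.6, 137.2, 16.8]
tool_rot: [-3.137, -0.013, -2.886]
force: [0.5, -1.4, 1.6]
width: 13.5
```

```bash
python3 w.py w6;python3 go.py 576 14 16.7 3.403
```

```text
6.35 [504.64559043 137.16977506  16.78957337] [-3.13696923 -0.01331722 -2.88649532] [ 0.46656307 -1.38373396  1.60255108] 13.476709698456961
L [417.9 296.8]
S [404.1 432.9]
P [ 72.9 349.3]
tip [317.1 303.8]
6.4 [504.43322579 137.68546456  16.77753359] -2.8858461484334867 slide [ -37.94827443 -137.76719029    0.18185944] turn -0.005660841253900983 [-3.23798669e-01  7.96757234e-01  1.97769198e-03  2.00604186e+00
  6.14055522e-03  3.52406772e-01  1.49838820e+00]
```

View pics/w6.png

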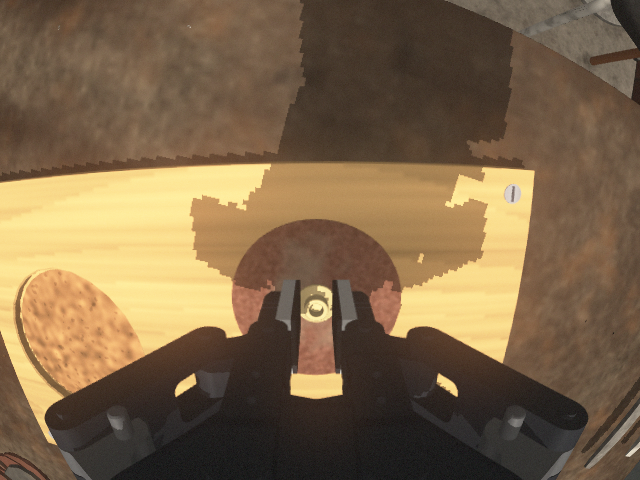

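The disc follows, with its hub still between the pads at (317,305). I'll carry on towards the pocket.

Request:
play_rows([
  [-5,-20,0],
  [-13,-48,0],
  [-22,-78,0],
  [-29,-105,0],
  [-29,-105,0],
], turn=[0,0,0,0,0], fingers=[0.0,0.0,0.0,0.0,0.0])

```text
clock: 7.02
eef_pos: [560.1, 40.7, 16.8]
tool_rot: [-3.135, -0.012, -2.89]
force: [0.6, -1.8, 2.6]
width: 13.5
```

```bash
python3 w.py w7;python3 go.py 576 14 16.7 3.403; python3 - <<'E'
from h import *
import cv2
im,d=vision.get_image('scene');cv2.imwrite('pics/s7.png',cv2.resize(im[170:320,200:420],None,fx=3.6,fy=3.6,interpolation=cv2.INTER_CUBIC))
E
```

```text
7.025 [560.08249141  40.68251587  16.78606305] [-3.13516725 -0.01247913 -2.88995757] [ 0.5713747  -1.80231674  2.57619108] 13.54443793535522
L [618.  229.8]
S [585.9 366.8]
P [250.9 315.7]
tip [317.  303.8]
7.075 [559.23874167  42.48947896  16.78247849] -2.887909325375414 slide [ -9.07507275 -31.78401881   0.12727157] turn -0.007724018195826687 [-0.11517857  0.82313574 -0.02325489  1.90217555  0.05711872  0.42942243
  1.64132641]
```

View pics/w7.png

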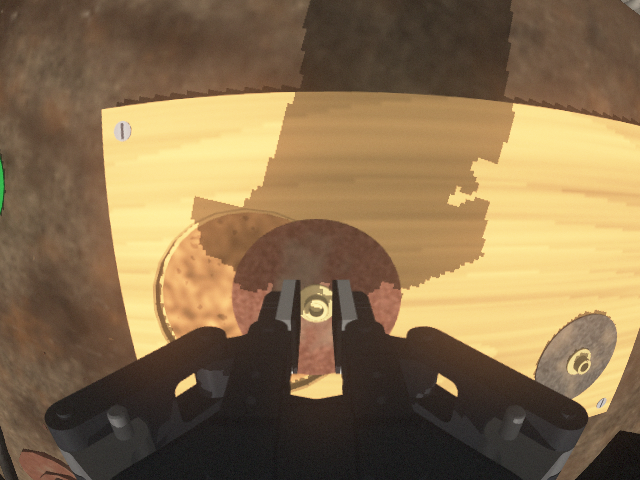

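View pics/s7.png

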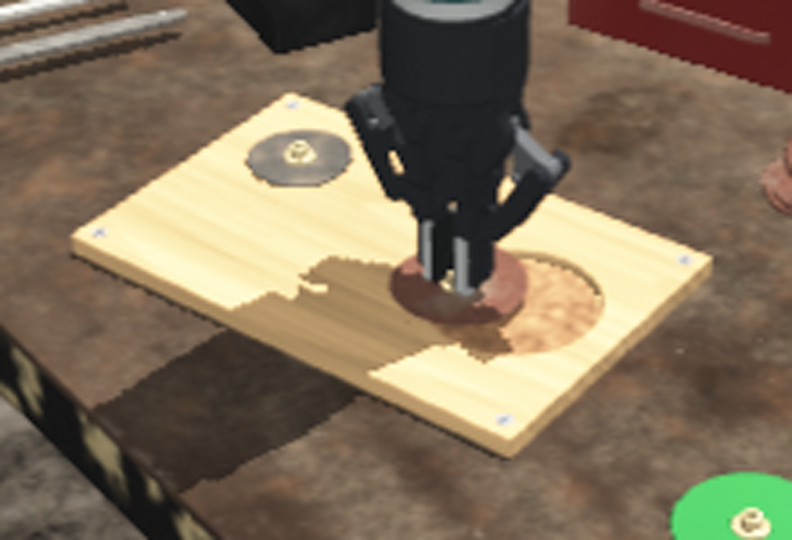

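The disc is at the pocket's edge, level and gripped, with its hub at (317,305) in the wrist view. I'll move it to the pocket centre.

Request:
play_rows([
  [-4,-12,0],
  [-8,-24,0],
  [-9,-32,0],
  [-9,-32,0],
  [-9,-32,0],
], turn=[0,0,0,0,0], fingers=[0.0,0.0,0.0,0.0,0.0])

```text
clock: 7.75
eef_pos: [575.2, 15.3, 16.7]
tool_rot: [-3.138, -0.014, -2.886]
force: [-0.5, 0.3, -0.2]
width: 13.5
```

```bash
python3 w.py w8;python3 go.py 576 14 16.7 3.403
```

```text
7.75 [575.21897429  15.30929045  16.67751212] [-3.1377204  -0.01392903 -2.88608308] [-0.46480998  0.25845689 -0.21789131] 13.530641683958718
L [652.  216.1]
S [621.4 348.5]
P [313.7 300. ]
tip [317.  303.8]
7.8 [575.19231286  15.530853    16.7101893 ] -2.885655063762529 slide [-0.39394196 -1.68542551  0.01112862] turn -0.005469756582943575 [-0.05882399  0.83485794 -0.03272905  1.86039873  0.06848158  0.46054873
  1.68424054]
```

View pics/w8.png

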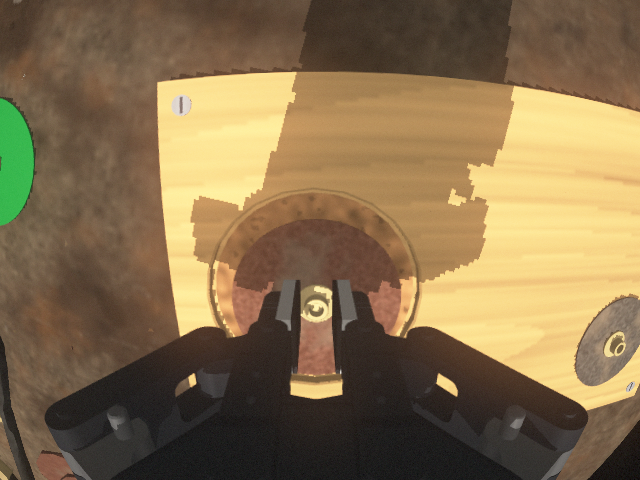

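The disc is over the pocket. In the image the rim is centred at about (313,285) and the disc at about (316,298), so it is roughly 4–5 mm too far in tool −x. I'll correct that, lower into the pocket and release.

Request:
play_rows([
  [4.5,-1.5,0],
  [4.5,-1.5,1],
  [4.5,-1.5,3],
  [4.5,-1.5,5],
  [4.5,-1.5,5],
], turn=[0,0,0,0,0], fingers=[0.0,0.0,0.0,0.0,0.0])

```text
clock: 8.43
eef_pos: [571.1, 12.9, 11.5]
tool_rot: [-3.138, -0.014, -2.886]
force: [-0.5, -0.6, 0.5]
width: 13.5
```

```bash
python3 w.py w9
```

```text
8.425 [571.05062261  12.93458019  11.54325418] [-3.1378659  -0.01423685 -2.8855885 ] [-0.46436991 -0.60786208  0.4544821 ] 13.523358764645995
L [658.3 227.1]
S [625.1 359. ]
P [316.5 314.8]
tip [317.  303.8]
```

View pics/w9.png

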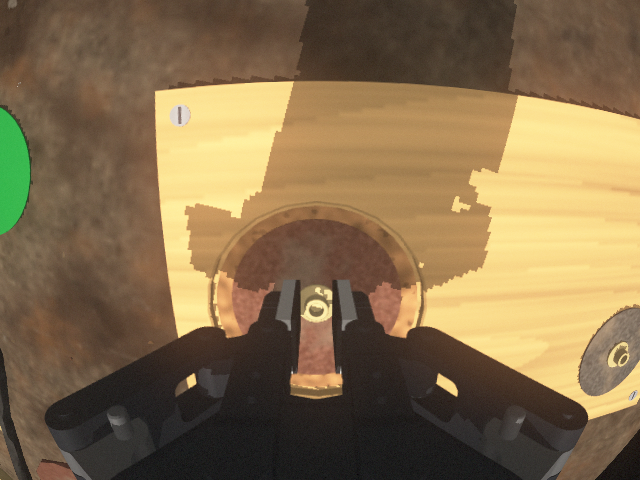

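It is well centred now, with gaps of about 17 px above and 20 px below. I'll release and rise.

Request:
play_rows([
  [0,0,0.5],
  [0,0,0.5],
  [0,0,0.5],
  [0,0,0.5],
  [0,0,0.5],
], turn=[0,0,0,0,0], fingers=[0.0,0.4,0.4,0.4,0.4])

```text
clock: 9.1
eef_pos: [571.1, 12.9, 11.1]
tool_rot: [-3.138, -0.014, -2.886]
force: [0.6, 0.4, -0.4]
width: 34.5
```

Request:
play_rows([
  [0,0,-8],
  [0,0,-30],
  [0,0,-80],
  [0,0,-130],
  [0,0,-130],
], turn=[0,0,0,0,0], fingers=[0.4,0.4,0.4,0.4,0.4])

```text
clock: 9.72
eef_pos: [576.0, 14.0, 145.7]
tool_rot: [-3.136, -0.005, -2.886]
force: [0.3, -0.4, -0.3]
width: 33.9
```

```bash
python3 w.py w10; python3 - <<'E'
from h import *
import cv2
im,d=vision.get_image('scene');cv2.imwrite('pics/s10.png',cv2.resize(im[170:320,200:420],None,fx=3.6,fy=3.6,interpolation=cv2.INTER_CUBIC))
E
```

```text
9.725 [575.95239121  14.04727146 145.72713444] [-3.13608041 -0.00503928 -2.88577935] [ 0.31915928 -0.35715304 -0.27140437] 33.92790712490439
L [537.6 179.5]
S [527.9 272.1]
P [317.4 225.7]
tip [317.  303.8]
```

View pics/w10.png

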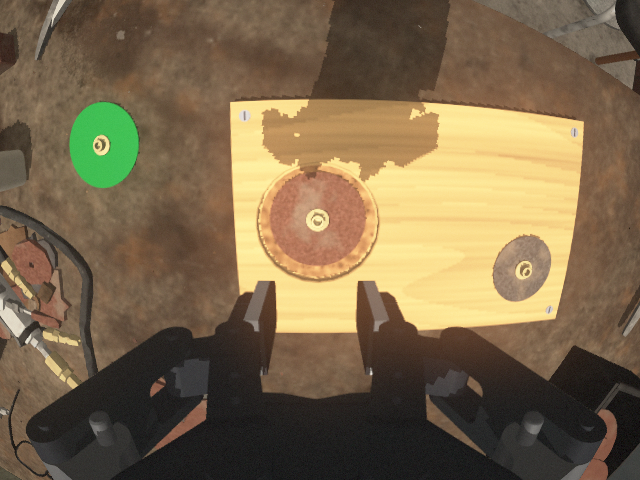

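View pics/s10.png

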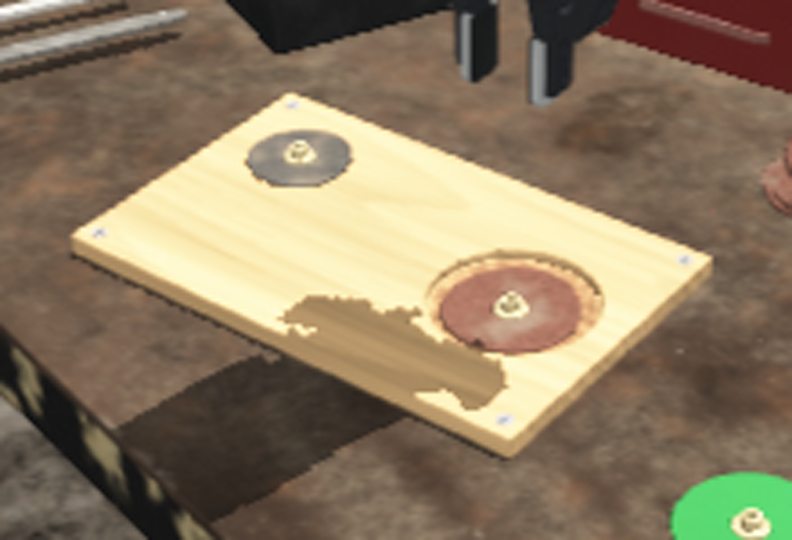

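The disc lies flat in the pocket: disc centre (318,219) against rim centre (318,222) in the wrist view. The small disc is at (524,270), where its starting position predicts. Nothing touches the gripper, so I'll hand in.

```bash
python3 -c "
from cell import ctrl
print(ctrl.finish_job(), ctrl.read_state()['clock'])"
```

```text
the job is handed in; nothing more can be done
the job is handed in; nothing more can be done
```

The large disc is in the pocket and the job is handed in, after about 10 s on the robot's clock. I gripped its hub, slid it along the board to the pocket, corrected about 4 mm for centring, lowered it 5 mm and let go.

**Last checks:**
- **Large disc:** in the wrist and scene pictures it lies flat in the pocket, hub up, about 2 mm off centre by eye. I did not measure its height or tilt.
- **Small disc:** it appears where its starting position predicts, to about 3 px.
- **Gripper:** it was open and about 130 mm above the board, with no contact force.

**What disagreed:**
- **Hub grip:** the fingers stopped at 13.6 mm, not the stated 18 mm. The hub looks stepped or tapered, and the grip held all the way.
- **Pocket position:** the first estimate, from the top camera, left the disc about 4–5 mm off centre. I corrected this from the wrist picture before releasing.

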